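# Close down the wet-sharpening corner

## Task

Close down the wet-sharpening corner: swing the hold-down lever fully open, off the mouth of the coolant pot, scrub the pot with the long brush by three full strokes from near the mouth right down to its floor, then stand the brush back upright in its stand and swing the lever fully shut again. Also stack every grinding stone that is on the bench flat and neatly centred on the round drying plate, in order of size with the largest at the bottom. Leave the cleaver, sharpening stone, wrench, mug and oil bottle where they are.

Things in the scene. Friction and masses are not known exactly. Their poses are not given: they have to be found in the camera images.
- pot_in (a point): Centre of the floor inside the coolant pot: an upright open steel pot, 60 mm inner and 68 mm outer diameter, 80 mm deep, wall 4 mm, fixed in a green socket block (150 x 140 mm base plate, 12 mm thick) that is bolted to the bench. Floor 18 mm and rim 98 mm above the bench. z up; x and y are those of the block.
- lever_hinge (a point): Point on the vertical hinge axis of the hold-down lever, 55 mm from the pot's axis towards the block's own +y, 135 mm above the bench (the height of the knob point). The hinge boss, 26 mm in diameter, stands there up to 122 mm above the bench, higher than the pot's rim.
- lever_knob (a point): Middle of the upright black knob at the lever's free end: a cylinder 20 mm in diameter standing from 113 to 153 mm above the bench, this point 135 mm above it and 105 mm from the hinge axis. A grip with the TCP at this point keeps the fingertips clear of the lever arm below.
- lever (a joint): Hold-down lever, a flat steel arm (18 mm wide, top 113 mm above the bench) that swings level on a vertical hinge; rad. 0 = shut, the arm lies right across the pot's mouth, against its stop; it grows as the lever opens, anticlockwise seen from above, to the stop at 1.65. It has light friction (about 1.5 N at the knob) and stays where it is left.
- brush: Long pot brush standing upright, head down, in its stand: 220 mm long in all. Origin at the centre of the flat end of the head (the lower end), z towards the handle. Rigid head 33 mm in diameter and 66 mm long, thin steel stem, wooden handle of square section (20 x 20 mm, flats facing the brush's x and y) from 120 to 220 mm. 0.12 kg. It can be left standing in its stand or in the pot.
- brush_tip (a point): Centre of the flat lower end of the brush head (the brush's origin).
- brush_grip (a point): Good grip point on the brush handle, on its axis 185 mm above the lower end.
- stand_in (a point): Centre of the inner floor of the brush stand: an upright open aluminium tube fixed to the bench, 54 mm outer and 44 mm inner diameter; floor 8 mm, rim 90 mm above the bench.
- plate: Drying plate for the stones: a round flat steel plate, 84 mm in diameter (dark foot 92 mm), 8 mm thick, fixed to the bench. Origin at the centre of its underside, on the bench.
- plate_top (a point): Centre of the drying plate's top face.
- stone66: Grinding stone, the largest size: a flat grey disc 66 mm in diameter and 16 mm thick with a dark arbor bush flush in its middle, lying on the bench. Origin at the centre of its underside, z up. May be absent.
- stone56: Grinding stone, the second size: a flat grey disc 56 mm in diameter and 16 mm thick with a dark arbor bush flush in its middle, lying on the bench. Origin at the centre of its underside, z up. May be absent.
- stone46: Grinding stone, the third size: a flat grey disc 46 mm in diameter and 16 mm thick with a dark arbor bush flush in its middle, lying on the bench. Origin at the centre of its underside, z up. May be absent.
- stone36: Grinding stone, the smallest size: a flat grey disc 36 mm in diameter and 16 mm thick with a dark arbor bush flush in its middle, lying on the bench. Origin at the centre of its underside, z up. May be absent.
- cleaver: Bystander, to be left alone: Cleaver lying flat, blade 190 x 85 mm, black handle 110 mm, 18 mm high; origin near its middle underneath.
- whetstone: Bystander, to be left alone: Sharpening stone on a wooden holder, 170 x 60 x 30 mm; origin under its centre.
- wrench: Bystander, to be left alone: Open-ended wrench lying flat, 150 mm long; origin at its middle underneath.
- mug: Bystander, to be left alone: White mug, 80 mm in diameter, 90 mm high; origin under its centre.
- oilbottle: Bystander, to be left alone: Amber oil bottle, 60 mm in diameter, 160 mm high; origin under its centre.
There are look-alikes about, which are no part of the job. What is shaped like the stone66 but orange, purple or yellow is not meant.

How it is judged:
By the outcome, as a careful person would: the job done as asked, in the order asked, and still so for the second after the job is handed in, with the robot touching nothing.
Of stone66, stone56, stone46, stone36 only 2 to 4 are there at a start; the rules pass over those that are not, and their reading is None.
At some moment in a run one of stone66, stone56 may be knocked a few centimetres aside while the robot is not near it.
It also fails if it takes over 210 s, if anything falls off the work surface, if the arm or the gripper's body presses on something with over 40 N, if the wrist force passes 120 N, or if a joint passes its speed limit or range.

## Robot

A 6-joint arm with a two-finger parallel gripper is mounted at the origin on the work surface. World frame = base frame: x ahead of the robot, y to its left, z up, the work surface at z = 0. Lengths are in m, angles in degrees, forces in N, time in s.
With the tool pointing down it reaches from about 0.3 to 0.875 m from the base axis. Payload 4.2 kg.
Tool frame: the origin (TCP) lies between the finger pads, 19 mm behind the fingertips; this is the grasp point; z points along the fingers, y is the line along which they close (so a half turn about z gives the same grasp; the last joint's range is limited). The gripper opens to 85 mm and grips with 20 to 120 N. Pads are 22 mm wide; open, the fingers measure 114 mm over their backs; the gripper's body (76 mm by 85 mm) begins 54 mm behind the grasp point. The pads swing forward as they close: fully open they stand 13 mm farther back than shut.
Start: joints at [-70.588, 18.312, 89.639, -0, 72.044, -1.146], TCP at [0.202, -0.538, 0.25] pointing down, gripper open.
Joint ranges: [-177.97, 177.97], [-48.28, 115.42], [12.27, 149.76], [-77.06, 257.06], [2.81, 150.46], [-146.56, 146.56]. Speed limits (degrees/s): [147.25, 147.25, 180, 180, 180, 180].

## Interface

Orientations are given as a 3x3 rotation matrix whose columns are the frame's x, y, z axes.
In Python, from rig import manip, optics gives the robot as it stands.
- The arm moves only by the tool step_arm, never from a script. Its argument "rows" is text: rows parted by semicolons, each of 6 numbers parted by spaces: the shift along the tool's x, y, z in units of 0.8 m (1.0 is 0.8 m), then the turn, a rotation vector about the tool's x, y, z in units of 0.08 rad (1.0 is 0.08 rad). A call has 1 to 20 rows; each row shifts and turns the commanded pose from where the row before left it, along the tool's axes as they then stand; what a row does not reach is not made up. A row lasts 1/8 s, in which the tool goes at most 62.5 mm and 10.7 degrees, less where a joint would pass 70% of its speed; a pose out of reach is approached as far as the arm can. A call with a number of a shift or a turn outside -1 to 1 is refused whole. A call with a gripper value outside its range is refused whole. "grip" is the finger opening in mm, from 0 to 85.4, set as the call begins (left out, the last holds). The fingers move at their own pace and stop on an object; "squeeze" is the grip in N (left out, the last holds). Time passes only in rows, so rows that do not move let the fingers close. It gives the time, the measured TCP pose, the force, the opening and the grip force at its end, in the units of the state.
- manip.sense(): the state, without advancing time (a new reading comes with each control period).
- optics.grab_frame(name): name is "side" or "top" or "wrist"; returns the picture (480x640x3 uint8, red, green, blue); there is no depth.
- optics.get_calibration(name): a dict with "mtx" (3x3 intrinsics, pixels), "T" (4x4, takes a point from camera to world coordinates). Camera axes: x right, y down, z forward; pixel columns grow to the right and rows downward; lengths in m; the calibration is good to about 2 mm. A picture is of the moment at which its call begins: read the wrist's pose just before it. get_calibration takes no time and is no camera call; for the wrist camera it gives the pose at the moment of the call.
- manip.job_done(): hands the job in; it is judged then, once.
The state is a dict: "time": time; "q": joint angles; "joint_velocities": joint speeds; "tau": joint torques, N m; "position": TCP position; "tcp_rot": TCP orientation; "wrist_force": force on the tool from outside, world axes, zero at the start; "ft_torque": the same for the moment, N m; "opening": opening from 0.0 (shut) to 1.0 (fully open); "finger_force": force on a finger pad.
Only numpy, scipy, OpenCV 4.12 (cv2) and the standard library are available. Lean on these libraries where they do the work, as an engineer would, in place of code of your own. Each camera call takes 0.05 s, during which the arm holds its last target. There are 200 camera calls.

## Working session

There is one attempt and no reset: what is moved stays moved. The work goes in short steps, Python scripts to look and compute and a tool call to move; the robot and the scene stay as the last step left them, time stands still between calls to the robot, and variables do not carry over. Pictures are saved under pics/ and viewed, at most 15 in all, crops included, and the job is handed in when it is done.

Besides the shell and the picture viewer there is one more tool, called after "Call:" in YAML: its name, and indented under it one key for each argument. step_arm: Moves the arm, as the interface text tells. Shifts and turns lie within -1 to 1; 1 stands for 0.8 m of shift or 0.08 rad of turn. Its arguments: {"type":"object","properties":{"rows":{"type":"string"},"grip":{"type":"number"},"squeeze":{"type":"number"}},"required":["rows"]}

```bash
ls; mkdir -p pics; python3 - <<'E'
from rig import manip, optics
import cv2,numpy as np
s=manip.sense();print(s['time'],s['position'],np.round(s['tcp_rot'],3).tolist())
for n in ("top","side"):
    f=optics.grab_frame(n);cv2.imwrite(f"pics/{n}0.png",f[...,::-1])
    c=optics.get_calibration(n);print(n,np.round(c['mtx'],1).tolist(),np.round(c['T'],4).tolist())
E
```

```text
pics
0.0 [ 0.20175173 -0.53795635  0.24915364] [[0.936, 0.351, -0.001], [0.351, -0.936, 0.002], [0.0, -0.002, -1.0]]
top [[601.2, 0.0, 318.4], [0.0, 601.2, 233.8], [0.0, 0.0, 1.0]] [[-0.0268, -0.9984, 0.0507, 0.4802], [-0.9995, 0.0275, 0.0124, 0.0754], [-0.0138, -0.0504, -0.9986, 1.5371], [0.0, 0.0, 0.0, 1.0]]
side [[520.7, 0.0, 321.7], [0.0, 520.7, 239.9], [0.0, 0.0, 1.0]] [[0.9893, -0.1129, 0.0927, 0.4729], [-0.1447, -0.6715, 0.7267, -0.7232], [-0.0197, -0.7323, -0.6807, 0.9103], [0.0, 0.0, 0.0, 1.0]]
```

View pics/top0.png

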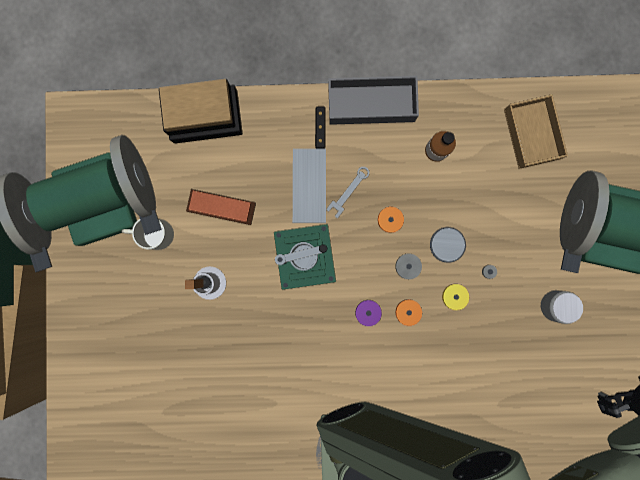

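View pics/side0.png

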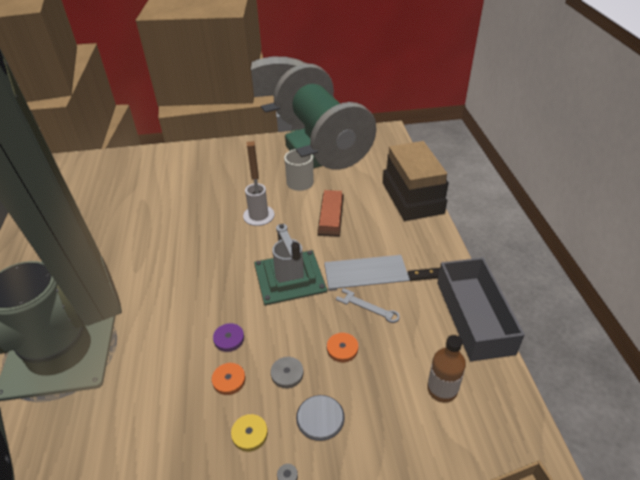

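The top view shows the pot block at (304,257) with its knob at (322,249) and hinge at (281,260). The brush stand is at (208,283), the plate at (448,244), and there are grey stones at (408,266) and (489,272). Orange, purple and yellow are look-alikes. Next I measure these.

```bash
cat > h.py <<'E'
from rig import manip, optics
import cv2,numpy as np
def ray(c,u,v):
    K,T=c['mtx'],c['T'];d=T[:3,:3]@np.linalg.solve(K,[u,v,1.]);return T[:3,3],d
def onz(c,u,v,z):
    o,d=ray(c,u,v);return o+d*(z-o[2])/d[2]
def proj(c,p):
    q=np.linalg.inv(c['T'])@np.r_[p,1];w=c['mtx']@q[:3];return w[:2]/w[2]
def tri(rays):
    A=0;b=0
    for o,d in rays:
        d=d/np.linalg.norm(d);P=np.eye(3)-np.outer(d,d);A=A+P;b=b+P@o
    return np.linalg.solve(A,b)
def flats(img,box,c,z,thr=(0,45),vmin=60,amin=60):
    "low-saturation blobs in box -> centre, diameter on plane z"
    x0,y0,x1,y1=box;hsv=cv2.cvtColor(img[y0:y1,x0:x1],cv2.COLOR_RGB2HSV)
    m=((hsv[...,1]<thr[1])&(hsv[...,2]>vmin)).astype(np.uint8)*255
    out=[]
    for k in cv2.findContours(m,cv2.RETR_EXTERNAL,cv2.CHAIN_APPROX_NONE)[0]:
        if cv2.contourArea(k)<amin: continue
        p=np.array([onz(c,u+x0,v+y0,z)[:2] for u,v in k[:,0]]).astype(np.float32)
        e=cv2.fitEllipse(p);out.append((np.round(e[0],4).tolist(),np.round(e[1],4).tolist(),np.round((k[:,0].mean(0)+[x0,y0]),1).tolist()))
    return out
def moveto(p,yaw=None,n=None):
    "print row for going to p, tool down, tool y axis along world yaw (deg)"
    s=manip.sense();R=s['tcp_rot'];d=R.T@(np.array(p)-s['position'])
    if yaw is not None:
        a=np.radians(yaw);y=np.array([np.cos(a),np.sin(a),0]);z=np.array([0,0,-1.]);x=np.cross(y,z)
        from scipy.spatial.transform import Rotation as Ro
        rv=Ro.from_matrix(R.T@np.c_[x,y,z]).as_rotvec()
    else: rv=np.zeros(3)
    print('shift units',np.round(d/.8,4),'turn units',np.round(rv/.08,3))
E
python3 - <<'E'
from h import *
t=cv2.imread('pics/top0.png')[...,::-1];s=cv2.imread('pics/side0.png')[...,::-1]
t=np.ascontiguousarray(t);s=np.ascontiguousarray(s)
ct,cs=optics.get_calibration('top'),optics.get_calibration('side')
print('stones top',flats(t,(380,215,520,330),ct,.016));print('stones side',flats(s,(260,340,360,480),cs,.016,amin=40))
for o in flats(t,(425,220,475,275),ct,.008): print('plate',o)
for u,v in((322,249),(281,260),(304,257)): print(onz(ct,u,v,.12))
a=cv2.resize(t[215:325,170:350],None,fx=4.4,fy=4.4,interpolation=2)[:480]
b=cv2.resize(s[130:310,220:340],None,fx=3.3,fy=3.3,interpolation=2)
w=np.zeros((600,792+0,3),np.uint8);w[:a.shape[0]//2*1]=0
cv2.imwrite('pics/ct.png',a[...,::-1]);cv2.imwrite('pics/cs.png',b[...,::-1])
E
```

```text
stones top [([0.4511, -0.3338], [0.0329, 0.0337], [489.6, 271.4]), ([0.4701, -0.1305], [0.0623, 0.0638], [408.2, 266.0]), ([0.5222, -0.2312], [0.0858, 0.0866], [446.4, 244.9])]
stones side [([0.452, -0.3351], [0.0275, 0.0346], [286.9, 472.9]), ([0.5221, -0.2422], [0.0863, 0.0885], [319.8, 417.2]), ([0.4706, -0.1361], [0.0626, 0.0673], [286.7, 371.4])]
plate ([0.5225, -0.2328], [0.0862, 0.0871], [446.4, 244.9])
[0.51624354 0.08546437 0.12      ]
[0.49294632 0.18278004 0.12      ]
[0.49854891 0.12837895 0.12      ]
```

View pics/ct.png

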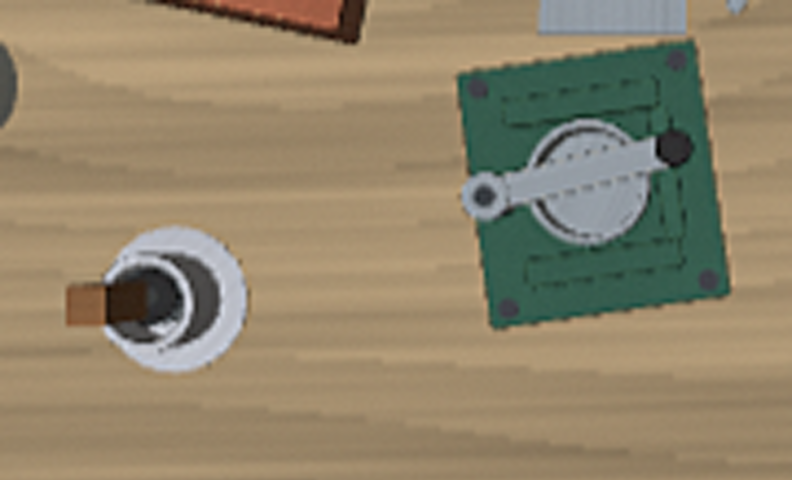

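View pics/cs.png

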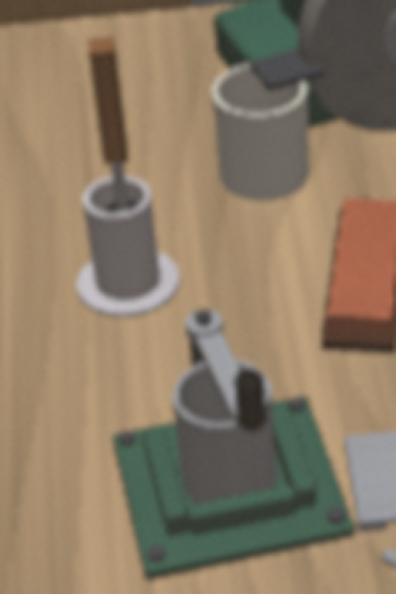

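The top crop shows the hinge bolt at (280,259), the knob top at (323,249), the handle end at (189,284) and the green plate corners. The side crop shows the knob top at (296,244), the hinge bolt at (282,226) and the handle top at (251,144). Next I triangulate these.

```bash
python3 - <<'E'
from h import *
ct,cs=optics.get_calibration('top'),optics.get_calibration('side')
T=lambda p:(170+p[0]/4.4,215+p[1]/4.4)
S=lambda p:(220+p[0]/3.3,130+p[1]/3.3)
for n,a,b,z in(('knob',(674,148),(250,376),.153),('hinge',(485,195),(204,318),.125),('handle',(85,305),(102,45),.228),('rimstand',(148,300),(117,198),.09)):
    print(n,tri([ray(ct,*T(a)),ray(cs,*S(b))]).round(4),onz(ct,*T(a),z).round(4),onz(cs,*S(b),z).round(4))
t=[onz(ct,*T(p),.012) for p in((458,75),(693,40),(730,293),(492,328))]
s=[onz(cs,*S(p),.012) for p in((115,437),(305,400),(350,535),(150,575))]
for c in(t,s):
    c=np.array(c);print(c.mean(0).round(4));print(c.round(3).tolist())
# stand base white disc
for n,a in (('t',(175,300)),): print(onz(ct,*T(a),.002))
print(onz(cs,*S((128,281)),.002))
E
```

```text
knob [0.5181 0.0824 0.1527] [0.5162 0.0825 0.153 ] [0.5201 0.0821 0.153 ]
hinge [0.4958 0.1848 0.1168] [0.4946 0.1842 0.125 ] [0.4967 0.1754 0.125 ]
handle [0.4455 0.3763 0.2251] [0.4445 0.3756 0.228 ] [0.4468 0.3716 0.228 ]
rimstand [0.4426 0.3733 0.0868] [0.4425 0.3727 0.09  ] [0.4429 0.3691 0.09  ]
[0.5005 0.1303 0.012 ]
[[0.565, 0.207, 0.012], [0.582, 0.071, 0.012], [0.436, 0.053, 0.012], [0.419, 0.191, 0.012]]
[0.5026 0.1225 0.012 ]
[[0.423, 0.183, 0.012], [0.567, 0.199, 0.012], [0.58, 0.061, 0.012], [0.44, 0.047, 0.012]]
[0.4397908  0.37505787 0.002     ]
[0.44279143 0.37241501 0.002     ]
```

```bash
python3 - <<'E'
from h import *
moveto([.518,.082,.30],13)
c=optics.get_calibration('wrist');s=manip.sense()
print(np.round(c['mtx'],1).tolist()); R=s['tcp_rot'];print((R.T@(c['T'][:3,3]-s['position'])).round(4),(R.T@c['T'][:3,:3]).round(3).tolist())
E
```

```text
shift units [ 0.6422 -0.5869 -0.0625] turn units [-1.5000e-02 -1.4000e-02 -1.7986e+01]
[[355.1, 0.0, 322.1], [0.0, 355.1, 242.6], [0.0, 0.0, 1.0]]
[ 0.0721 -0.0002 -0.1236] [[-0.0, -0.96, -0.281], [1.0, -0.0, 0.0], [-0.0, -0.281, 0.96]]
```

Call:
step_arm:
  rows: ".0535 -.0489 -.0052 0 0 0;.0535 -.0489 -.0052 0 0 0;.0535 -.0489 -.0052 0 0 0;.0535 -.0489 -.0052 0 0 0;.0535 -.0489 -.0052 0 0 0;.0535 -.0489 -.0052 0 0 0;.0535 -.0489 -.0052 0 0 0;.0535 -.0489 -.0052 0 0 0;.0535 -.0489 -.0052 0 0 0;.0535 -.0489 -.0052 0 0 0;.0535 -.0489 -.0052 0 0 0;.0535 -.0489 -.0052 0 0 0;0 0 0 0 0 -1;0 0 0 0 0 -1;0 0 0 0 0 -1;0 0 0 0 0 -1;0 0 0 0 0 -1;0 0 0 0 0 -1;0 0 0 0 0 -1;0 0 0 0 0 -1"
  grip: 85

```text
time: 2.6
position: [0.5177, 0.0815, 0.2994]
tcp_rot: [[0.539, 0.842, -0.001], [0.842, -0.539, -0.0], [-0.001, -0.001, -1.0]]
wrist_force: [0.3, 0.1, 1.0]
opening: 0.992
finger_force: 0.0
```

Call:
step_arm:
  rows: "0 0 0 0 0 -1;0 0 0 0 0 -1;0 0 0 0 0 -1;0 0 0 0 0 -1;0 0 0 0 0 -1;0 0 0 0 0 -1;0 0 0 0 0 -1;0 0 0 0 0 -1;0 0 0 0 0 -1;0 0 0 0 0 -1;0 0 0 0 0 0;0 0 0 0 0 0"

```text
time: 4.1
position: [0.5179, 0.0815, 0.2997]
tcp_rot: [[-0.225, 0.974, -0.0], [0.974, 0.225, -0.0], [-0.0, -0.0, -1.0]]
wrist_force: [0.4, 0.2, 0.2]
opening: 0.995
finger_force: 0.0
```

```bash
python3 - <<'E'
from h import *
moveto([.518,.082,.30],13)
s=manip.sense();print(s['time'],s['position'],s['wrist_force'],s['q'])
c=optics.get_calibration('wrist');f=optics.grab_frame('wrist');cv2.imwrite('pics/w1.png',f[...,::-1])
for p in([.518,.082,.153],[.4955,.182,.122],[.444,.3745,.09]):print(proj(c,p))
t=optics.grab_frame('top');cv2.imwrite('pics/top1.png',t[...,::-1])
E
```

```text
shift units [ 0.0006  0.0003 -0.0004] turn units [-0.006  0.001  0.   ]
4.1 [0.51786731 0.08149001 0.29968467] [0.38658903 0.16499536 0.23274163] [ 7.68857353e+00  1.20951954e+01  9.10935502e+01 -5.36441692e-03
  7.68382494e+01 -5.31075680e+00]
[321.75887184 232.77008881]
[322.44157334  97.13262916]
[ 312.80068422 -196.30443844]
```

View pics/w1.png

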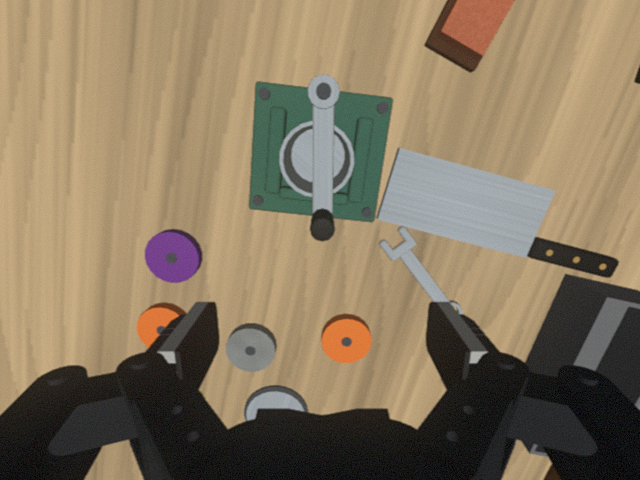

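View pics/top1.png

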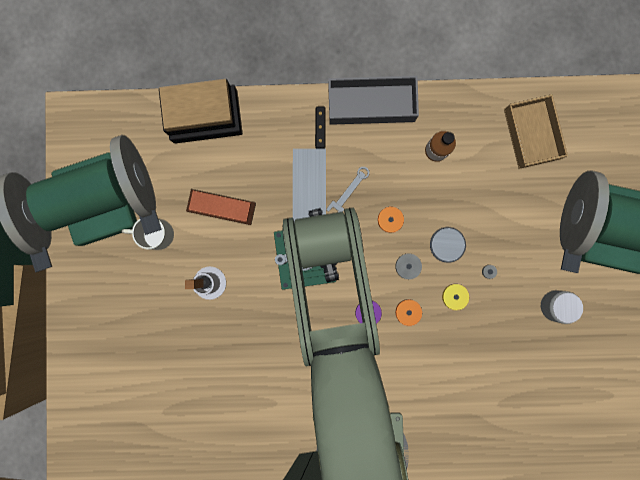

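The wrist view shows the knob top at (322,218) and the hinge bolt at (323,91). The top view shows no further stones, only the two grey ones.

```bash
python3 - <<'E'
from h import *
c=optics.get_calibration('wrist');ct,cs=optics.get_calibration('top'),optics.get_calibration('side')
f=np.ascontiguousarray(cv2.imread('pics/w1.png'))
g=f[200:250,300:345].max(2);m=(g<45).astype(np.uint8)
ys,xs=np.nonzero(m);print('knob blob',xs.min()+300,xs.max()+300,ys.min()+200,ys.max()+200)
print('knobtop',onz(c,322,217.5,.153),'hinge',onz(c,323,91,.122))
T=lambda p:(170+p[0]/4.4,215+p[1]/4.4)
S=lambda p:(220+p[0]/3.3,130+p[1]/3.3)
print(tri([ray(ct,*T((674,148))),ray(cs,*S((250,376))),ray(c,322,217.5)]),tri([ray(ct,*T((485,195))),ray(cs,*S((204,318))),ray(c,323,91)]))
hsv=cv2.cvtColor(f,cv2.COLOR_BGR2HSV);m=cv2.inRange(hsv,(60,90,30),(90,255,255));k=max(cv2.findContours(m,0,1)[0],key=cv2.contourArea)
b=cv2.boxPoints(cv2.minAreaRect(k));q=np.array([onz(c,u,v,.012) for u,v in b]);print(q.mean(0),q.round(3).tolist())
m=cv2.inRange(hsv[110:205,270:365],(0,0,120),(180,60,255));k=max(cv2.findContours(m,0,1)[0],key=cv2.contourArea)
k=cv2.convexHull(k);p=np.array([onz(c,u+270,v+110,.098)[:2] for u,v in k[:,0]],np.float32);print(cv2.minEnclosingCircle(p))
print(onz(c,317,158.5,.098))
E
```

```text
knob blob 312 332 210 239
knobtop [0.51552365 0.09398878 0.153     ] hinge [0.49497463 0.18648249 0.122     ]
[0.51757771 0.08779677 0.14572915] [0.49548241 0.18598766 0.11584709]
[0.5519328  0.12865376 0.012     ] [[0.548, 0.094, 0.012], [0.54, 0.162, 0.012], [0.556, 0.164, 0.012], [0.565, 0.095, 0.012]]
((0.5062751173973083, 0.1345171481370926), 0.04201897978782654)
[0.50178095 0.13366565 0.098     ]
```

```bash
python3 - <<'E'
from h import *
c=optics.get_calibration('wrist');ct,cs=optics.get_calibration('top'),optics.get_calibration('side')
T=lambda p:(170+p[0]/4.4,215+p[1]/4.4)
S=lambda p:(220+p[0]/3.3,130+p[1]/3.3)
k=tri([ray(ct,*T((674,148))),ray(cs,*S((250,376))),ray(c,322,229)]);h=tri([ray(ct,*T((485,195))),ray(cs,*S((204,318))),ray(c,323,91)])
print(k,h,onz(c,322,229,.153),np.hypot(*(k-h)[:2]))
moveto([k[0],k[1],.135])
E
```

```text
[0.51802955 0.08357047 0.15114551] [0.49548241 0.18598766 0.11584709] [0.51759737 0.08500748 0.153     ] 0.10486969740710966
shift units [0.0025 0.0008 0.206 ] turn units [0. 0. 0.]
```

Call:
step_arm:
  rows: ".0025 .0008 .051 0 0 0;0 0 .051 0 0 0;0 0 .051 0 0 0;0 0 .051 0 0 0;0 0 0 0 0 0;0 0 0 0 0 0"

```text
time: 4.95
position: [0.5193, 0.0837, 0.1381]
tcp_rot: [[-0.226, 0.974, 0.002], [0.974, 0.226, 0.0], [-0.0, 0.002, -1.0]]
wrist_force: [-0.2, 0.0, 0.6]
opening: 0.996
finger_force: 0.0
```

Call:
step_arm:
  rows: "0 0 0 0 0 0;0 0 0 0 0 0;0 0 0 0 0 0;0 0 0 0 0 0;0 0 0 0 0 0;0 0 0 0 0 0;0 0 0 0 0 0;0 0 0 0 0 0"
  grip: 10
  squeeze: 30

```text
time: 5.95
position: [0.5182, 0.0836, 0.1372]
tcp_rot: [[-0.226, 0.974, 0.0], [0.974, 0.226, -0.0], [-0.0, 0.0, -1.0]]
wrist_force: [-1.4, -0.4, 5.5]
opening: 0.222
finger_force: 30.0
```

Call:
step_arm:
  rows: ".0004 .0105 0 0 0 -1;.0004 .0105 0 0 0 -1;.0004 .0105 0 0 0 -1;.0004 .0105 0 0 0 -1;.0004 .0105 0 0 0 -1;.0004 .0105 0 0 0 -1;.0004 .0105 0 0 0 -1;.0004 .0105 0 0 0 -1;.0004 .0105 0 0 0 -1;.0004 .0105 0 0 0 -1;.0004 .0105 0 0 0 -1;.0004 .0105 0 0 0 -1;.0004 .0105 0 0 0 -1;.0004 .0105 0 0 0 -1;.0004 .0105 0 0 0 -1;.0004 .0105 0 0 0 -1;.0004 .0105 0 0 0 -1;.0004 .0105 0 0 0 -1"

```text
time: 8.2
position: [0.5998, 0.1965, 0.1372]
tcp_rot: [[-0.995, -0.099, 0.001], [-0.099, 0.995, 0.001], [-0.002, 0.0, -1.0]]
wrist_force: [-1.2, -1.1, 4.4]
opening: 0.224
finger_force: 29.9
```

Call:
step_arm:
  rows: ".0001 .0052 0 0 0 -.5;0 0 0 0 0 0"

```text
time: 8.45
position: [0.5993, 0.2008, 0.1372]
tcp_rot: [[-0.991, -0.136, 0.002], [-0.136, 0.991, 0.001], [-0.002, 0.001, -1.0]]
wrist_force: [0.4, 1.6, 5.2]
opening: 0.228
finger_force: 30.0
```

Call:
step_arm:
  rows: ".0001 .0052 0 0 0 -.5;0 0 0 0 0 0"

```text
time: 8.7
position: [0.5986, 0.2048, 0.1372]
tcp_rot: [[-0.984, -0.175, 0.002], [-0.175, 0.984, 0.001], [-0.002, 0.001, -1.0]]
wrist_force: [0.6, 1.9, 4.9]
opening: 0.229
finger_force: 30.0
```

Call:
step_arm:
  rows: "0 .004 0 0 0 -.3;0 0 0 0 0 0"

```text
time: 8.95
position: [0.5982, 0.2072, 0.1372]
tcp_rot: [[-0.98, -0.199, 0.002], [-0.199, 0.98, 0.0], [-0.002, -0.0, -1.0]]
wrist_force: [1.4, 0.2, 6.0]
opening: 0.225
finger_force: 30.0
```

Call:
step_arm:
  rows: "0 .004 0 0 0 -.3;0 0 0 0 0 0"

```text
time: 9.2
position: [0.598, 0.2074, 0.1372]
tcp_rot: [[-0.975, -0.223, 0.002], [-0.223, 0.975, -0.005], [-0.001, -0.006, -1.0]]
wrist_force: [2.0, -9.5, 5.5]
opening: 0.221
finger_force: 30.5
```

Call:
step_arm:
  rows: "0 0 0 0 0 0;0 0 0 0 0 0;0 0 0 0 0 0;0 0 0 0 0 0;0 0 -.04 0 0 0;0 0 -.07 0 0 0;0 0 -.07 0 0 0;0 0 -.07 0 0 0;0 0 0 0 0 0"
  grip: 70

```text
time: 10.32
position: [0.5984, 0.2113, 0.3425]
tcp_rot: [[-0.975, -0.224, 0.011], [-0.224, 0.975, 0.004], [-0.011, 0.001, -1.0]]
wrist_force: [-0.5, 1.3, -0.3]
opening: 0.813
finger_force: 0.0
```

```bash
python3 - <<'E'
from h import *
s=manip.sense();print(s['position'],s['wrist_force'])
moveto([.445,.375,.36],90)
E
```

```text
[0.59839217 0.21127252 0.34254391] [-0.48974481  1.27753427 -0.29982455]
shift units [ 0.1409  0.2424 -0.0232] turn units [0.029 0.139 2.819]
```

Call:
step_arm:
  rows: ".035 .061 -.006 0 0 0;.035 .061 -.006 0 0 0;.035 .061 -.006 0 0 0;.035 .061 -.006 0 0 0;0 0 0 0 0 1;0 0 0 0 .13 1;0 0 0 0 0 .82;0 0 0 0 0 0;0 0 0 0 0 0"
  grip: 85

```text
time: 11.45
position: [0.444, 0.3757, 0.3552]
tcp_rot: [[-1.0, -0.001, -0.011], [-0.001, 1.0, -0.002], [0.011, -0.002, -1.0]]
wrist_force: [-0.7, -0.6, 0.1]
opening: 0.996
finger_force: 0.0
```

```bash
python3 - <<'E'
from h import *
moveto([.445,.375,.36],90)
c=optics.get_calibration('wrist');f=optics.grab_frame('wrist');cv2.imwrite('pics/w2.png',f[...,::-1])
t=optics.grab_frame('top');s=optics.grab_frame('side')
cv2.imwrite('pics/top2.png',t[...,::-1]);cv2.imwrite('pics/side2.png',s[...,::-1])
for p in([.445,.375,.228],[.443,.373,.09],[.441,.374,.002]):print(proj(c,p))
np.save('cw2.npy',c['T'])
E
```

```text
shift units [-0.0012 -0.0009 -0.0061] turn units [-0.025 -0.141  0.007]
[321.04569587 242.46507137]
[319.86672355 206.95131227]
[321.14573464 194.03146606]
```

View pics/w2.png

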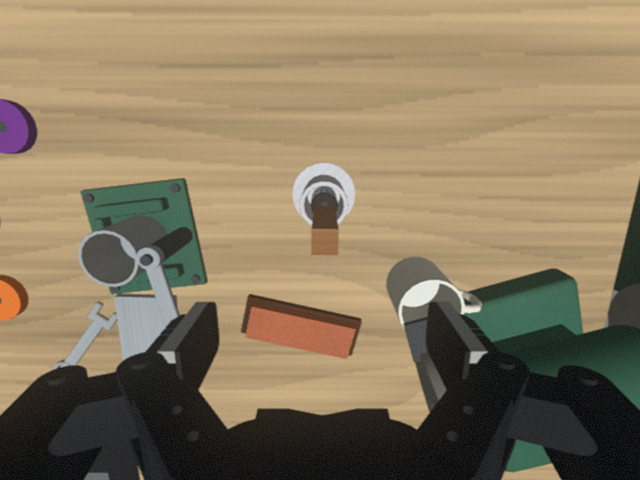

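The wrist view shows the handle end at (324,242), square to the image, and the stand's foot disc at (324,196). The lever is open.

Call:
step_arm:
  rows: "-.0014 .001 .04 0 -.14 0;0 0 .04 0 0 0;0 0 .04 0 0 0;0 0 .04 0 0 0;0 0 .042 0 0 0;0 0 0 0 0 0;0 0 0 0 0 0"

```text
time: 12.48
position: [0.4457, 0.3769, 0.1956]
tcp_rot: [[-1.0, 0.0, 0.003], [0.0, 1.0, 0.0], [-0.003, 0.0, -1.0]]
wrist_force: [0.8, -0.2, -0.1]
opening: 0.995
finger_force: 0.0
```

```bash
python3 - <<'E'
from h import *
s=manip.sense();print(s['position'],s['wrist_force'])
moveto([.4455,.3765,.193],90)
c=optics.get_calibration('wrist');c0=dict(c);c['T']=np.load('cw2.npy');ct,cs=optics.get_calibration('top'),optics.get_calibration('side')
print('disc',onz(c,324,196,.002),'handle',onz(c,324.5,242,.228))
def disc(img,box,c,z,lo=150):
    x0,y0,x1,y1=box;h=cv2.cvtColor(img[y0:y1,x0:x1],cv2.COLOR_BGR2HSV);m=cv2.inRange(h,(0,0,lo),(180,50,255))
    k=max(cv2.findContours(m,0,1)[0],key=cv2.contourArea);k=cv2.convexHull(k)
    p=np.array([onz(c,u+x0,v+y0,z)[:2] for u,v in k[:,0]],np.float32);return cv2.fitEllipse(p)
print(disc(cv2.imread('pics/w2.png'),(280,155,365,235),c,.002));print(disc(cv2.imread('pics/top2.png'),(180,260,240,310),ct,.002))
print(disc(cv2.imread('pics/w2.png'),(74,225,142,292),c,.098,120))
t=cv2.imread('pics/top2.png')[215:300,265:365];a=cv2.resize(t,None,fx=4,fy=4,interpolation=2)
s=cv2.imread('pics/side2.png')[200:310,240:340];b=cv2.resize(s,None,fx=3.6,fy=3.6,interpolation=2)
h=max(a.shape[0],b.shape[0]);o=np.zeros((h,a.shape[1]+b.shape[1],3),np.uint8);o[:a.shape[0],:a.shape[1]]=a;o[:b.shape[0],a.shape[1]:]=b;cv2.imwrite('pics/pot2.png',o)
E
```

```text
[0.44569289 0.37694241 0.19561157] [ 0.78082126 -0.16380216 -0.13971956]
shift units [ 0.0002 -0.0006  0.0033] turn units [ 0.003  0.033 -0.004]
disc [0.44365181 0.37784486 0.002     ] handle [0.44464236 0.37754163 0.228     ]
((0.442433625459671, 0.3769710659980774), (0.08454397320747375, 0.08719944208860397), 87.50535583496094)
((0.44129398465156555, 0.37641605734825134), (0.08334099501371384, 0.08565621823072433), 79.6793212890625)
((0.5008854269981384, 0.13446873426437378), (0.06616657972335815, 0.07212547957897186), 5.695164680480957)
```

View pics/pot2.png

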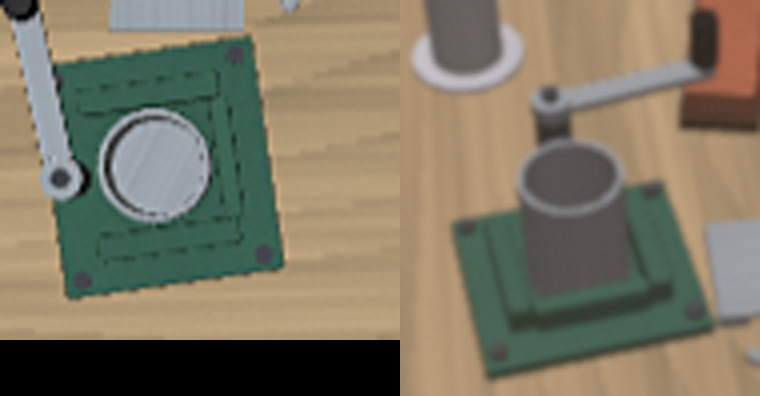

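The crops show the pot rim centred at (304,256) in the top view and (287,249) in the side view. The lever is clear of the mouth.

Call:
step_arm:
  rows: "0 0 .003 0 0 0;0 0 0 0 0 0;0 0 0 0 0 0;0 0 0 0 0 0;0 0 0 0 0 0;0 0 0 0 0 0;0 0 0 0 0 0;0 0 0 0 0 0;0 0 0 0 0 0"
  grip: 10
  squeeze: 60

```text
time: 13.6
position: [0.4453, 0.3767, 0.1923]
tcp_rot: [[-1.0, 0.0, 0.002], [0.0, 1.0, -0.0], [-0.002, -0.0, -1.0]]
wrist_force: [-1.0, 0.1, 5.4]
opening: 0.221
finger_force: 59.0
```

```bash
python3 - <<'E'
from h import *
s=manip.sense();print(s['position'],s['wrist_force'],s['opening'])
ct,cs=optics.get_calibration('top'),optics.get_calibration('side')
print(tri([ray(ct,304,256),ray(cs,287.2,249.2)]),onz(ct,304,256,.098),onz(cs,287.2,249.2,.098))
p=s['position'];print('up/over from .36:',(s['tcp_rot'].T@(np.array([.502,.132,.36])-np.array([p[0],p[1],.36]))/.8).round(4))
E
```

```text
[0.44526321 0.37665211 0.19233513] [-0.97664409  0.14464489  5.39166954] 0.2209249118443061
[0.50195243 0.12922128 0.09545871] [0.50122411 0.12914093 0.098     ] [0.50255128 0.1265579  0.098     ]
up/over from .36: [-7.100e-02 -3.058e-01  3.000e-04]
```

Call:
step_arm:
  rows: "0 0 -.03 0 0 0;0 0 -.045 0 0 0;0 0 -.045 0 0 0;0 0 -.045 0 0 0;0 0 -.047 0 0 0;0 0 0 0 0 0;-.012 -.05 0 0 0 0;-.012 -.051 0 0 0 0;-.012 -.051 0 0 0 0;-.012 -.051 0 0 0 0;-.012 -.051 0 0 0 0;-.011 -.053 0 0 0 0;0 0 0 0 0 0;0 0 0 0 0 0;0 0 0 0 0 0"

```text
time: 15.48
position: [0.5012, 0.1319, 0.361]
tcp_rot: [[-1.0, -0.001, -0.001], [-0.001, 1.0, -0.001], [0.001, -0.001, -1.0]]
wrist_force: [0.2, -0.2, -1.4]
opening: 0.229
finger_force: 59.5
```

```bash
python3 - <<'E'
from h import *
s=manip.sense();print(s['position'],s['wrist_force'],s['opening'])
moveto([.502,.131,.2023],90)
c=optics.get_calibration('wrist');w=optics.grab_frame('wrist');t=optics.grab_frame('top');d=optics.grab_frame('side')
a=cv2.resize(t[200:300,240:370],(390,300),interpolation=2);b=cv2.resize(d[110:310,230:360],(390,600),interpolation=2);e=cv2.resize(w,(400,300))
o=np.zeros((600,790,3),np.uint8);o[:300,:390]=a;o[300:,:400]=e[:300];o[:,400:790]=b;cv2.imwrite('pics/br.png',o[...,::-1])
E
```

```text
[0.50118038 0.13186579 0.36096694] [ 0.17238167 -0.19506143 -1.37343605] 0.2291265207598338
shift units [-0.0012 -0.0008  0.1983] turn units [-0.016 -0.009  0.011]
```

View pics/br.png

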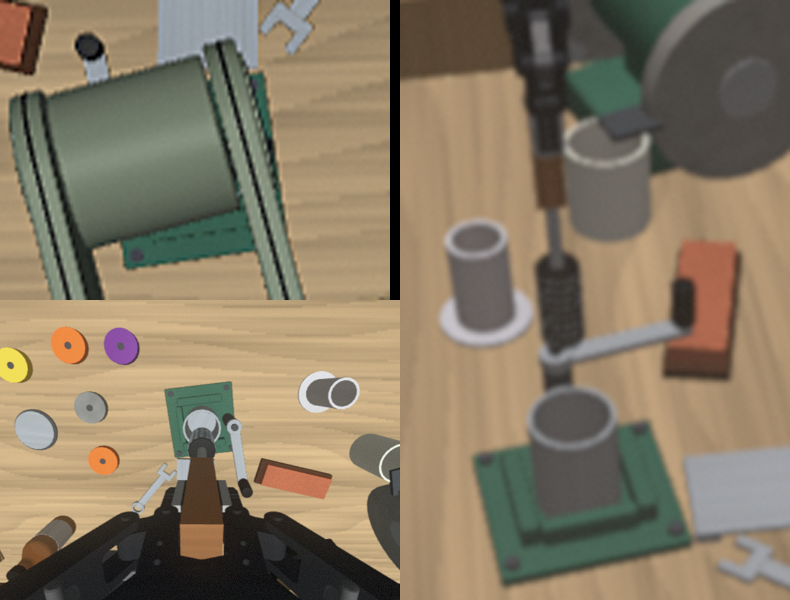

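The brush is held about upright, its tip at about (283,227) in the side view and the pot directly below. A numeric check of the tip comes next.

```bash
python3 - <<'E'
from h import *
cs=optics.get_calibration('side')
for p in([.5012,.1319,.1767],[.5012,.1319,.2427],[.5012,.1319,.2967],[.502,.131,.098]):
    u=proj(cs,p);print(u.round(1),((u-[230,110])*3+[400,0]).round())
E
```

```text
[284.  221.3] [562. 334.]
[281.8 197.2] [555. 262.]
[279.8 175.9] [549. 198.]
[286.8 247.9] [570. 414.]
```

Call:
step_arm:
  rows: "-.001 -.001 .04 0 0 0;0 0 .04 0 0 0;0 0 .04 0 0 0;0 0 .04 0 0 0;0 0 .03 0 0 0;0 0 0 0 0 0;0 0 .003 0 0 0;0 0 .001 0 0 0;0 0 .001 0 0 0;0 0 .001 0 0 0;0 0 0 0 0 0"

```text
time: 17.0
position: [0.5025, 0.13, 0.2051]
tcp_rot: [[-1.0, 0.0, 0.001], [0.0, 1.0, -0.001], [-0.001, -0.001, -1.0]]
wrist_force: [0.2, 0.6, -1.7]
opening: 0.227
finger_force: 59.3
```

Call:
step_arm:
  rows: "0 0 .001 0 0 0;0 0 .001 0 0 0;0 0 .001 0 0 0;0 0 0 0 0 0"

```text
time: 17.5
position: [0.5024, 0.13, 0.2025]
tcp_rot: [[-1.0, 0.0, 0.001], [0.0, 1.0, -0.001], [-0.001, -0.001, -1.0]]
wrist_force: [-0.1, 0.3, -0.5]
opening: 0.223
finger_force: 59.3
```

Call:
step_arm:
  rows: "0 0 .001 0 0 0;0 0 .001 0 0 0;0 0 0 0 0 0"

```text
time: 17.88
position: [0.5028, 0.1301, 0.2023]
tcp_rot: [[-1.0, 0.0, 0.002], [0.0, 1.0, -0.001], [-0.002, -0.001, -1.0]]
wrist_force: [-2.0, -0.0, 7.3]
opening: 0.227
finger_force: 60.7
```

Call:
step_arm:
  rows: "0 0 .001 0 0 0;0 0 .001 0 0 0;0 0 0 0 0 0"

```text
time: 18.25
position: [0.503, 0.1301, 0.2023]
tcp_rot: [[-1.0, 0.0, 0.004], [0.0, 1.0, -0.001], [-0.004, -0.001, -1.0]]
wrist_force: [-2.9, 0.0, 15.1]
opening: 0.229
finger_force: 61.8
```

Call:
step_arm:
  rows: "0 0 -.0325 0 0 0;0 0 -.0325 0 0 0;0 0 -.0305 0 0 0;0 0 0 0 0 0;0 0 0 0 0 0;0 0 .03 0 0 0;0 0 .03 0 0 0;0 0 .02 0 0 0;0 0 .008 0 0 0;0 0 .0053 0 0 0;0 0 0 0 0 0;0 0 0 0 0 0"

```text
time: 19.75
position: [0.5022, 0.1299, 0.2024]
tcp_rot: [[-1.0, 0.0, 0.001], [0.0, 1.0, -0.001], [-0.001, -0.001, -1.0]]
wrist_force: [-2.8, -0.4, 5.1]
opening: 0.223
finger_force: 60.4
```

Call:
step_arm:
  rows: "0 0 -.032 0 0 0;0 0 -.032 0 0 0;0 0 -.0293 0 0 0;0 0 0 0 0 0;0 0 0 0 0 0"

```text
time: 20.38
position: [0.5019, 0.13, 0.2748]
tcp_rot: [[-1.0, 0.0, -0.001], [0.0, 1.0, -0.001], [0.001, -0.001, -1.0]]
wrist_force: [0.2, 0.4, -1.5]
opening: 0.228
finger_force: 59.6
```

Call:
step_arm:
  rows: "0 0 .03 0 0 0;0 0 .03 0 0 0;0 0 .02 0 0 0;0 0 .008 0 0 0;0 0 .0053 0 0 0;0 0 0 0 0 0;0 0 0 0 0 0"

```text
time: 21.25
position: [0.5028, 0.13, 0.2023]
tcp_rot: [[-1.0, 0.0, 0.002], [0.0, 1.0, -0.001], [-0.002, -0.001, -1.0]]
wrist_force: [-0.5, -1.1, 5.9]
opening: 0.226
finger_force: 60.4
```

Call:
step_arm:
  rows: "0 0 -.032 0 0 0;0 0 -.032 0 0 0;0 0 -.0293 0 0 0;0 0 0 0 0 0;0 0 0 0 0 0;0 0 .03 0 0 0;0 0 .03 0 0 0;0 0 .02 0 0 0;0 0 .008 0 0 0;0 0 .0053 0 0 0;0 0 0 0 0 0;0 0 0 0 0 0"

```text
time: 22.75
position: [0.5028, 0.13, 0.2023]
tcp_rot: [[-1.0, 0.0, 0.002], [0.0, 1.0, -0.001], [-0.002, -0.001, -1.0]]
wrist_force: [-0.4, -1.7, 5.3]
opening: 0.23
finger_force: 60.4
```

Call:
step_arm:
  rows: "0 0 -.03 0 0 0;0 0 -.05 0 0 0;0 0 -.06 0 0 0;0 0 -.06 0 0 0;0 0 0 0 0 0;.012 .05 0 0 0 0;.0125 .0515 0 0 0 0;.0125 .0515 0 0 0 0;.0125 .0515 0 0 0 0;.0125 .0515 0 0 0 0;.0125 .0515 0 0 0 0;0 0 0 0 0 0;0 0 0 0 0 0;0 0 0 0 0 0"

```text
time: 24.5
position: [0.4431, 0.3752, 0.3605]
tcp_rot: [[-1.0, 0.002, 0.0], [0.002, 1.0, -0.002], [-0.0, -0.002, -1.0]]
wrist_force: [-0.3, 0.5, -1.0]
opening: 0.225
finger_force: 59.7
```

```bash
python3 - <<'E'
from h import *
s=manip.sense();p=s['position'];print(p)
moveto([.443,.377,.192],90)
cs=optics.get_calibration('side');d=optics.grab_frame('side');w=optics.grab_frame('wrist')
o=np.zeros((600,790,3),np.uint8);o[:,:390]=cv2.resize(d[90:290,190:320],(390,600),interpolation=2)
o[:480,400:]=cv2.resize(w,(390,480))[:480];o[:,400:]=cv2.resize(w[120:420,220:415],(390,600),interpolation=2);cv2.imwrite('pics/st.png',o[...,::-1])
z=p[2]-.1843
for q in([p[0],p[1],z],[p[0],p[1],z+.066],[.443,.377,.09]): print(((proj(cs,q)-[190,90])*3).round())
cw=optics.get_calibration('wrist')
for q in([p[0],p[1],z],[.443,.377,.09],[.443,.377,.002]): print(((proj(cw,q)-[220,120])*2+[400,0]).round())
E
```

```text
[0.44310029 0.37515294 0.36046546]
shift units [2.000e-04 2.700e-03 2.106e-01] turn units [-0.025  0.006 -0.021]
[185. 213.]
[176. 144.]
[196. 294.]
[604. 202.]
[607. 168.]
[607. 144.]
```

View pics/st.png

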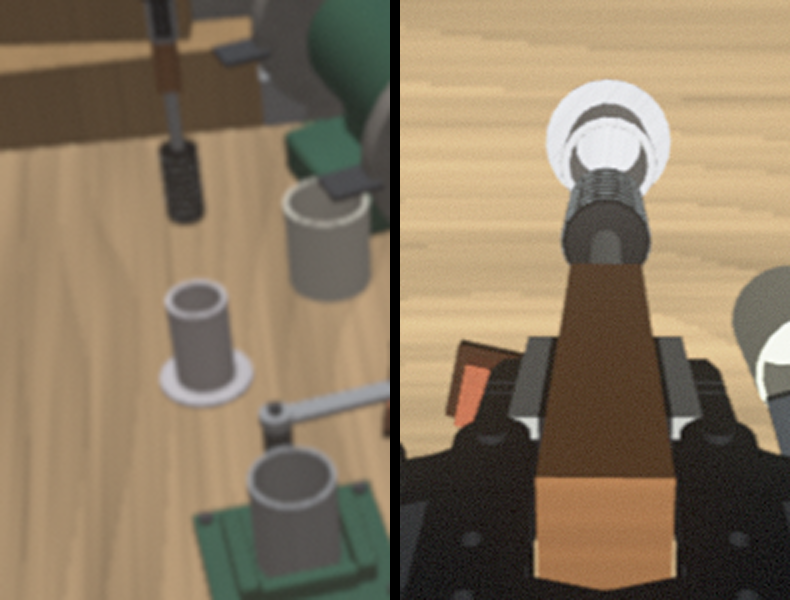

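The side view shows the head straight above the tube, with the rim at (197,300) in the crop. Both views agree with the prediction, so I lower the brush.

Call:
step_arm:
  rows: "0 .0022 .03 0 0 0;0 0 .04 0 0 0;0 0 .03 0 0 0;0 0 .02 0 0 0;0 0 .01 0 0 0;0 0 0 0 0 0"

```text
time: 25.35
position: [0.4431, 0.3778, 0.2569]
tcp_rot: [[-1.0, 0.001, 0.001], [0.001, 1.0, -0.001], [-0.001, -0.001, -1.0]]
wrist_force: [0.1, 0.3, -2.1]
opening: 0.231
finger_force: 59.6
```

Call:
step_arm:
  rows: "0 0 .01 0 0 0;0 0 .015 0 0 0;0 0 .02 0 0 0;0 0 .015 0 0 0;0 0 .01 0 0 0;0 0 0.005 0 0 0;0 0 0 0 0 0"

```text
time: 26.22
position: [0.443, 0.3778, 0.1967]
tcp_rot: [[-1.0, 0.0, 0.001], [0.0, 1.0, -0.001], [-0.001, -0.001, -1.0]]
wrist_force: [-1.0, -0.3, -1.1]
opening: 0.224
finger_force: 59.7
```

Call:
step_arm:
  rows: "0 0 .003 0 0 0;0 0 .0025 0 0 0;0 0 0 0 0 0;0 0 0 0 0 0"

```text
time: 26.72
position: [0.4431, 0.3778, 0.1925]
tcp_rot: [[-1.0, 0.0, 0.001], [0.0, 1.0, -0.001], [-0.001, -0.001, -1.0]]
wrist_force: [-0.2, 0.1, -0.7]
opening: 0.228
finger_force: 59.9
```

Call:
step_arm:
  rows: "0 0 0 0 0 0;0 0 0 0 0 0;0 0 0 0 0 0;0 0 0 0 0 0;0 0 0 0 0 0;0 0 0 0 0 0;0 0 -.03 0 0 0;0 0 -.06 0 0 0;0 0 -.06 0 0 0;0 0 -.04 0 0 0;0 0 0 0 0 0;0 0 0 0 0 0"
  grip: 85

```text
time: 28.22
position: [0.4425, 0.3776, 0.3431]
tcp_rot: [[-1.0, 0.0, -0.001], [0.0, 1.0, -0.003], [0.001, -0.003, -1.0]]
wrist_force: [0.8, 0.1, -0.2]
opening: 0.997
finger_force: 0.0
```

```bash
python3 - <<'E'
from h import *
s=manip.sense();print(s['position'],s['wrist_force'])
h=np.array([.4955,.186]);a=np.radians(11.8);k=h+.105*np.array([np.cos(a),np.sin(a)]);print(k)
moveto([k[0],k[1],.30],101.8)
E
```

```text
[0.44246324 0.37762489 0.34310484] [ 0.84682159  0.10227174 -0.23087784]
[0.59828108 0.20747209]
shift units [-0.1949 -0.2125  0.0543] turn units [-0.032 -0.014 -2.579]
```

Call:
step_arm:
  rows: "-.0487 -.053 0 0 0 0;-.0487 -.053 0 0 0 0;-.0487 -.053 0 0 0 0;-.0488 -.0535 0 0 0 0;0 0 0 0 0 -.9;0 0 0 0 0 -.9;0 0 0 0 0 -.8;0 0 0 0 0 0;0 0 .05 0 0 0;0 0 .05 0 0 0;0 0 0 0 0 0;0 0 0 0 0 0"

```text
time: 29.72
position: [0.5994, 0.2081, 0.2659]
tcp_rot: [[-0.979, -0.206, 0.002], [-0.206, 0.979, -0.001], [-0.002, -0.001, -1.0]]
wrist_force: [-0.3, 0.4, 0.8]
opening: 0.995
finger_force: 0.0
```

```bash
python3 - <<'E'
from h import *
s=manip.sense();p=s['position'];print(p,s['wrist_force'])
moveto([.5983,.2075,.137],101.8)
cw=optics.get_calibration('wrist');w=optics.grab_frame('wrist');d=optics.grab_frame('side');t=optics.grab_frame('top')
for q in([.5983,.2075,.153],[.4955,.186,.118]): print(proj(cw,q))
o=np.zeros((600,800,3),np.uint8);o[:480,:640]=w;o[:,640:]=cv2.resize(d[120:320,230:283],(160,600));cv2.imwrite('pics/lv.png',o[...,::-1])
E
```

```text
[0.59940241 0.20807401 0.26592059] [-0.25001561  0.36843578  0.81552017]
shift units [ 0.0019 -0.0002  0.1611] turn units [-0.015  0.029  0.016]
[321.53692849 242.71627722]
[321.73286375  85.70701441]
```

View pics/lv.png

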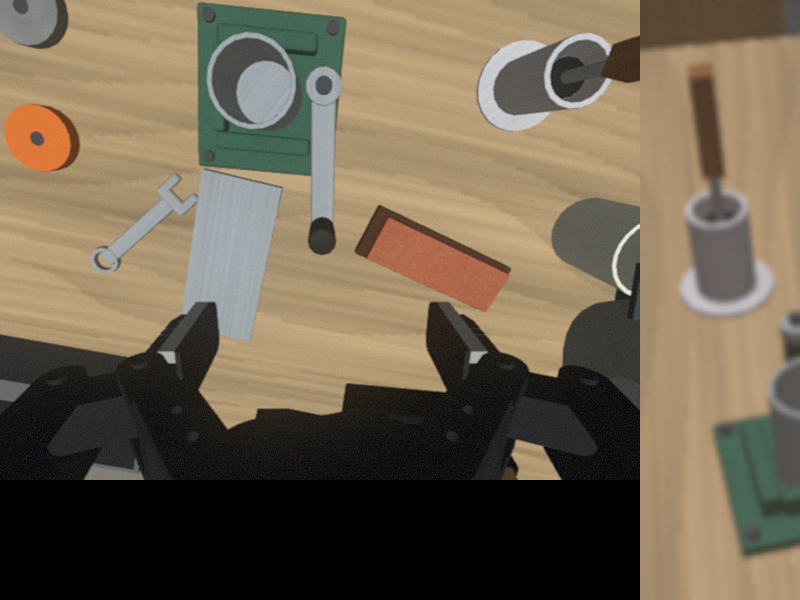

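The brush is standing upright in its stand, and the knob is at (321,238) where expected.

Call:
step_arm:
  rows: ".0019 0 .04 0 0 0;0 0 .04 0 0 0;0 0 .04 0 0 0;0 0 .041 0 0 0;0 0 0 0 0 0;0 0 0 0 0 0"

```text
time: 30.62
position: [0.5987, 0.2077, 0.138]
tcp_rot: [[-0.979, -0.206, 0.004], [-0.206, 0.979, -0.0], [-0.004, -0.001, -1.0]]
wrist_force: [0.3, -0.2, -0.1]
opening: 0.993
finger_force: 0.0
```

Call:
step_arm:
  rows: "0 0 0 0 0 0;0 0 0 0 0 0;0 0 0 0 0 0;0 0 0 0 0 0;0 0 0 0 0 0;0 0 0 0 0 0;0 0 0 0 0 0;0 0 0 0 0 0"
  grip: 10
  squeeze: 30

```text
time: 31.62
position: [0.5976, 0.2071, 0.1364]
tcp_rot: [[-0.979, -0.206, 0.001], [-0.206, 0.979, -0.001], [-0.001, -0.002, -1.0]]
wrist_force: [-0.3, -2.2, 5.5]
opening: 0.226
finger_force: 29.9
```

Call:
step_arm:
  rows: ".0004 -.0105 0 0 0 1;.0004 -.0105 0 0 0 1;.0004 -.0105 0 0 0 1;.0004 -.0105 0 0 0 1;.0004 -.0105 0 0 0 1;.0004 -.0105 0 0 0 1;.0004 -.0105 0 0 0 1;.0004 -.0105 0 0 0 1;.0004 -.0105 0 0 0 1;.0004 -.0105 0 0 0 1;.0004 -.0105 0 0 0 1;.0004 -.0105 0 0 0 1;.0004 -.0105 0 0 0 1;.0004 -.0105 0 0 0 1;.0004 -.0105 0 0 0 1;.0004 -.0105 0 0 0 1;.0004 -.0105 0 0 0 1;.0004 -.0105 0 0 0 1;.0004 -.0105 0 0 0 1;0 0 0 0 0 0"

```text
time: 34.12
position: [0.5206, 0.0848, 0.1363]
tcp_rot: [[-0.255, 0.967, -0.001], [0.967, 0.255, 0.0], [0.001, -0.0, -1.0]]
wrist_force: [-2.5, 0.4, 5.5]
opening: 0.228
finger_force: 30.1
```

Call:
step_arm:
  rows: ".0002 -.0105 0 0 0 1;0 -.0052 0 0 0 .5;0 0 0 0 0 0"

```text
time: 34.5
position: [0.5085, 0.0824, 0.1363]
tcp_rot: [[-0.138, 0.99, -0.0], [0.99, 0.138, 0.001], [0.001, -0.0, -1.0]]
wrist_force: [-3.3, 2.0, 6.0]
opening: 0.221
finger_force: 30.1
```

Call:
step_arm:
  rows: "0 -.004 0 0 0 .2;0 0 0 0 0 0"

```text
time: 34.75
position: [0.5065, 0.0821, 0.1363]
tcp_rot: [[-0.122, 0.993, 0.002], [0.993, 0.122, 0.001], [0.001, 0.002, -1.0]]
wrist_force: [-0.8, 6.1, 4.6]
opening: 0.225
finger_force: 30.1
```

Call:
step_arm:
  rows: "0 -.003 0 0 0 0;0 0 0 0 0 0"

```text
time: 35.0
position: [0.5064, 0.0821, 0.1364]
tcp_rot: [[-0.122, 0.993, 0.007], [0.993, 0.122, 0.002], [0.001, 0.007, -1.0]]
wrist_force: [4.8, 7.1, 0.3]
opening: 0.225
finger_force: 30.1
```

Call:
step_arm:
  rows: "0 -.004 0 0 0 0;0 0 0 0 0 0"

```text
time: 35.25
position: [0.5063, 0.0821, 0.1365]
tcp_rot: [[-0.122, 0.992, 0.014], [0.993, 0.122, 0.003], [0.001, 0.014, -1.0]]
wrist_force: [13.8, 7.5, -6.3]
opening: 0.222
finger_force: 31.0
```

Call:
step_arm:
  rows: "0 0 0 0 0 0;0 0 0 0 0 0;0 0 0 0 0 0;0 0 0 0 0 0;0 0 -.04 0 0 0;0 0 -.07 0 0 0;0 0 -.07 0 0 0;0 0 -.05 0 0 0;0 0 0 0 0 0;0 0 0 0 0 0"
  grip: 75

```text
time: 36.5
position: [0.4999, 0.0801, 0.3191]
tcp_rot: [[-0.122, 0.993, -0.001], [0.993, 0.122, -0.001], [-0.001, -0.001, -1.0]]
wrist_force: [-0.6, 0.6, 0.3]
opening: 0.873
finger_force: 0.0
```

```bash
python3 - <<'E'
from h import *
s=manip.sense();p=s['position'];print(s['time'],p,s['wrist_force'],s['q'].round(1) if hasattr(s['q'],'round') else s['q'])
ct,cs=optics.get_calibration('top'),optics.get_calibration('side')
t=optics.grab_frame('top');d=optics.grab_frame('side');cv2.imwrite('pics/t3.png',t[...,::-1])
print(flats(t,(380,215,520,330),ct,.016));print(flats(d,(240,330,380,480),cs,.016,amin=40))
moveto([.51,-.2,.35],90);moveto([.51,-.2,.35],0)
E
```

```text
36.5 [0.49990167 0.08014751 0.31912402] [-0.59864458  0.57259794  0.26768634] [ 7.9  9.9 91.1 -0.1 79.   0.9]
[([0.4511, -0.3338], [0.0329, 0.0337], [489.6, 271.4]), ([0.4729, -0.1016], [0.0625, 0.0634], [397.0, 265.1]), ([0.5223, -0.2313], [0.0861, 0.0869], [446.3, 244.9])]
[([0.452, -0.335], [0.0275, 0.0347], [287.0, 472.9]), ([0.5221, -0.2423], [0.0864, 0.0885], [319.8, 417.2]), ([0.4733, -0.1075], [0.0627, 0.0673], [286.7, 359.3])]
shift units [-0.3492 -0.0301 -0.039 ] turn units [-4.0000e-02 -1.1000e-02 -1.8105e+01]
shift units [-0.3492 -0.0301 -0.039 ] turn units [-0.033  0.019  1.53 ]
```

The big stone was knocked about 29 mm toward +y and now reads (0.473,-0.102). I position above it.

Call:
step_arm:
  rows: "-.05 -.005 0 0 0 .5;-.07 -.005 0 0 0 .5;-.07 -.005 0 0 0 .53;-.04 -.02 .03 0 0 0;0 0 .03 0 0 0;0 0 0 0 0 0;0 0 0 0 0 0;0 0 0 0 0 0"
  grip: 85

```text
time: 37.6
position: [0.4851, -0.1039, 0.2731]
tcp_rot: [[-0.001, 1.0, 0.002], [1.0, 0.001, -0.002], [-0.002, 0.002, -1.0]]
wrist_force: [-0.1, -0.2, -0.4]
opening: 0.998
finger_force: 0.0
```

```bash
cat >> h.py <<'E'
def wdisc(z,near,rmax=.05,smax=45,vmin=60):
    "wrist view: grey blob nearest to `near` on plane z"
    c=optics.get_calibration('wrist');w=optics.grab_frame('wrist');u,v=proj(c,[*near,z])
    r=flats(w,(0,0,640,480),c,z,(0,smax),vmin,200)
    r=[x for x in r if np.hypot(x[0][0]-near[0],x[0][1]-near[1])<rmax];return r,w
E
python3 - <<'E'
from h import *
s=manip.sense();p=s['position'];print(s['time'],p)
r,w=wdisc(.016,[.473,-.104]);print(r);r,w=wdisc(.008,[.522,-.236]);print('plate',r);cv2.imwrite('pics/w4.png',w[...,::-1])
moveto([.473,-.104,.014],0)
E
```

```text
37.6 [ 0.48514211 -0.10390471  0.27307264]
[([0.4728, -0.101], [0.0635, 0.0643], [309.7, 203.7])]
plate [([0.5217, -0.2301], [0.0879, 0.0892], [351.4, 307.9])]
shift units [ 0.0004 -0.0157  0.3237] turn units [0.03  0.019 0.011]
```

View pics/w4.png

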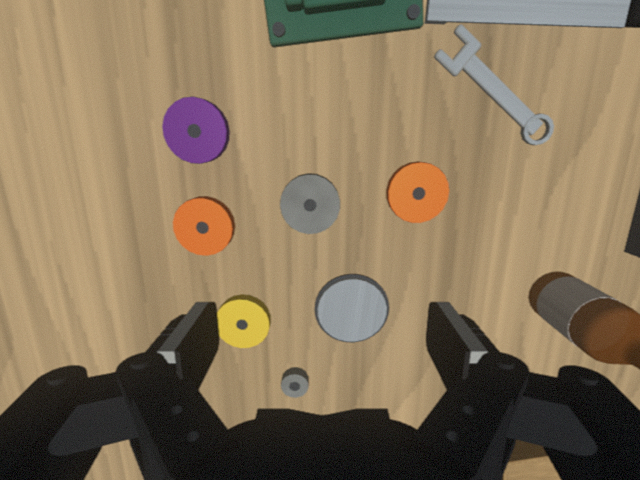

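The wrist view shows the large grey stone at (310,205), the plate at (351,308), the small stone at (295,384) and the coloured look-alikes nearby.

Call:
step_arm:
  rows: ".0035 -.0157 .06 0 0 0;0 0 .07 0 0 0;0 0 .07 0 0 0;0 0 .05 0 0 0;0 0 .03 0 0 0;0 0 .02 0 0 0;0 0 .015 0 0 0;0 0 0 0 0 0;0 0 .005 0 0 0;0 0 0 0 0 0;0 0 0 0 0 0"

```text
time: 39.08
position: [0.4724, -0.1018, 0.0166]
tcp_rot: [[0.0, 1.0, 0.002], [1.0, -0.0, -0.001], [-0.001, 0.002, -1.0]]
wrist_force: [0.1, -0.3, -0.3]
opening: 1.0
finger_force: 0.0
```

```bash
python3 - <<'E'
from h import *
s=manip.sense();p=s['position'];print(s['time'],p,s['wrist_force'])
moveto([.4728,-.1013,.013],0)
r,w=wdisc(.016,[.473,-.101]);print(r)
E
```

```text
39.075 [ 0.47241419 -0.10179156  0.01660915] [ 0.09399889 -0.2877966  -0.27011234]
shift units [0.0006 0.0005 0.0045] turn units [ 0.022  0.017 -0.   ]
[([0.4726, -0.0995], [0.0635, 0.0676], [319.7, 313.7])]
```

Call:
step_arm:
  rows: ".0008 .0004 .0035 0 0 0;0 0 0 0 0 0"

```text
time: 39.38
position: [0.4723, -0.101, 0.0133]
tcp_rot: [[-0.0, 1.0, 0.001], [1.0, 0.0, -0.001], [-0.001, 0.001, -1.0]]
wrist_force: [0.4, 0.1, -0.2]
opening: 0.996
finger_force: 0.0
```

Call:
step_arm:
  rows: "0 0 0 0 0 0;0 0 0 0 0 0;0 0 0 0 0 0;0 0 0 0 0 0;0 0 0 0 0 0;0 0 0 0 0 0"
  grip: 50
  squeeze: 40

```text
time: 40.12
position: [0.4724, -0.1011, 0.0138]
tcp_rot: [[-0.0, 1.0, 0.001], [1.0, 0.0, -0.001], [-0.001, 0.001, -1.0]]
wrist_force: [-1.8, 0.9, 5.8]
opening: 0.754
finger_force: 43.9
```

```bash
python3 - <<'E'
from h import *
s=manip.sense();p=s['position'];print(s['time'],p,s['wrist_force'],s['opening']*85.4,s['finger_force'])
print('over',(s['tcp_rot'].T@(np.array([.522,-.231,p[2]])-p)/.8).round(4))
E
```

```text
40.125 [ 0.47236548 -0.10106924  0.01378631] [-1.79323506  0.89527895  5.80835652] 64.36090473222498 43.92838776111603
over [-0.1624  0.062   0.0002]
```

Call:
step_arm:
  rows: "0 0 -.03 0 0 0;0 0 -.05 0 0 0;0 0 -.05 0 0 0;0 0 0 0 0 0;-.054 .0207 0 0 0 0;-.054 .0207 0 0 0 0;-.0544 .0206 0 0 0 0;0 0 0 0 0 0;0 0 0 0 0 0;0 0 0 0 0 0"

```text
time: 41.38
position: [0.5211, -0.2296, 0.1168]
tcp_rot: [[-0.001, 1.0, -0.001], [1.0, 0.001, -0.0], [-0.0, -0.001, -1.0]]
wrist_force: [0.4, 0.8, -2.1]
opening: 0.75
finger_force: 45.5
```

```bash
python3 - <<'E'
from h import *
s=manip.sense();p=s['position'];print(s['time'],p,s['wrist_force'],s['opening']*85.4)
c=optics.get_calibration('wrist');w=optics.grab_frame('wrist');d=optics.grab_frame('side');t=optics.grab_frame('top');ct,cs=optics.get_calibration('top'),optics.get_calibration('side')
cv2.imwrite('pics/w5.png',np.hstack([cv2.resize(w[160:460,150:490],(453,400)),cv2.resize(d[330:480,250:380],(347,400))])[...,::-1])
print(proj(c,[p[0],p[1],p[2]+.002]),proj(c,[.522,-.231,.008]))
E
```

```text
41.375 [ 0.52111039 -0.22964635  0.11680063] [ 0.44297139  0.81810802 -2.0819104 ] 64.07695518510646
[320.93008147 332.83443143] [322.82143982 249.64160103]
```

View pics/w5.png

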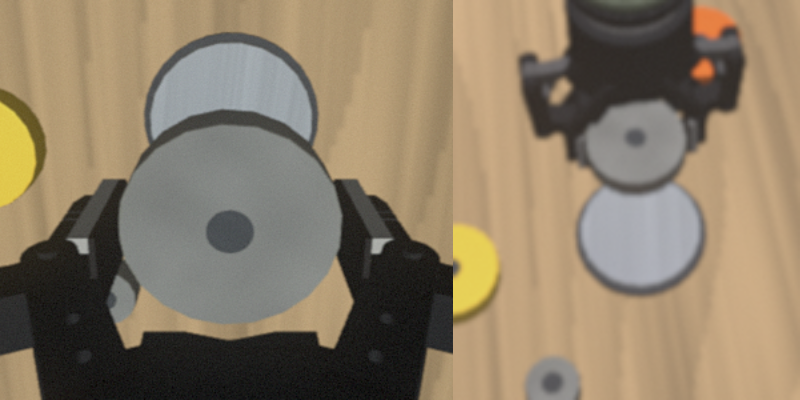

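Crop: the held stone's bush is at (323,334) in frame pixels, so it is centred in the grip, and the plate arc shows behind it. I fit that arc for the placing offset.

```bash
python3 - <<'E'
from h import *
from scipy.optimize import least_squares
s=manip.sense();p=s['position'];c=optics.get_calibration('wrist');w=optics.grab_frame('wrist')
hsv=cv2.cvtColor(w,cv2.COLOR_RGB2HSV)
# plate light region: topmost light pixel per column
P=[]
for u in range(272,378,3):
    col=(hsv[180:260,u,2]>125)&(hsv[180:260,u,1]<50);v=np.nonzero(col)[0]
    if len(v)>3:P.append(onz(c,u,v[0]+179.5,.008)[:2])
P=np.array(P)
r=least_squares(lambda a:np.hypot(P[:,0]-a[0],P[:,1]-a[1])-.042,[.522,-.231],loss='soft_l1',f_scale=.001)
print('plate',r.x,np.abs(r.fun).max(),len(P))
r2=least_squares(lambda a:np.hypot(P[:,0]-a[0],P[:,1]-a[1])-a[2],[.522,-.231,.042]);print(r2.x)
# bush centre
m=((hsv[300:370,290:355,2]<95)).astype(np.uint8);k=max(cv2.findContours(m,0,1)[0],key=cv2.contourArea);M=cv2.moments(k);u,v=M['m10']/M['m00']+290,M['m01']/M['m00']+300
print('bush',u,v,onz(c,u,v,p[2]+.0025),p)
print('dir',s['tcp_rot'].round(3).tolist())
E
```

```text
plate [ 0.52220392 -0.23340381] 0.0006419656435537394 36
[ 0.52224015 -0.23288761  0.04154978]
bush 322.0646489602635 333.3973646283714 [ 0.52217682 -0.22996212  0.12007428] [ 0.52172903 -0.23000704  0.11757428]
dir [[-0.001, 1.0, 0.001], [1.0, 0.001, -0.001], [-0.001, 0.001, -1.0]]
```

Call:
step_arm:
  rows: "-.0037 0 .03 0 0 0;0 0 .035 0 0 0;0 0 .025 0 0 0;0 0 .015 0 0 0;0 0 .006 0 0 0;0 0 0 0 0 0;0 0 .004 0 0 0;0 0 0 0 0 0;0 0 0 0 0 0"

```text
time: 42.7
position: [0.5222, -0.234, 0.0259]
tcp_rot: [[-0.0, 1.0, 0.001], [1.0, 0.0, -0.001], [-0.001, 0.001, -1.0]]
wrist_force: [-0.1, -0.3, -1.9]
opening: 0.752
finger_force: 45.6
```

Call:
step_arm:
  rows: "0 0 .002 0 0 0;0 0 0.001 0 0 0;0 0 0 0 0 0"

```text
time: 43.08
position: [0.522, -0.2339, 0.0231]
tcp_rot: [[0.0, 1.0, 0.001], [1.0, -0.0, -0.001], [-0.001, 0.001, -1.0]]
wrist_force: [0.1, 0.6, -1.5]
opening: 0.755
finger_force: 45.6
```

Call:
step_arm:
  rows: ".001 -.0002 0 0 0 0;0 0 0.001 0 0 0;0 0 .001 0 0 0;0 0 0 0 0 0"

```text
time: 43.58
position: [0.522, -0.2332, 0.0219]
tcp_rot: [[0.0, 1.0, 0.001], [1.0, 0.0, -0.001], [-0.001, 0.001, -1.0]]
wrist_force: [-1.0, -0.0, 1.3]
opening: 0.753
finger_force: 45.9
```

Call:
step_arm:
  rows: "0 0 .0005 0 0 0;0 0 0 0 0 0;0 0 0 0 0 0"

```text
time: 43.95
position: [0.5219, -0.2332, 0.0218]
tcp_rot: [[-0.0, 1.0, 0.001], [1.0, 0.0, -0.001], [-0.001, 0.001, -1.0]]
wrist_force: [-1.3, 0.9, 4.9]
opening: 0.755
finger_force: 46.3
```

Call:
step_arm:
  rows: "0 0 0 0 0 0;0 0 0 0 0 0;0 0 0 0 0 0;0 0 0 0 0 0;0 0 -.02 0 0 0;0 0 -.06 0 0 0;0 0 -.06 0 0 0;0 0 -.06 0 0 0;-.065 -.045 0 0 0 0;-.065 -.045 0 0 0 0;0 0 0 0 0 0;0 0 0 0 0 0;0 0 0 0 0 0"
  grip: 85

```text
time: 45.58
position: [0.4514, -0.3347, 0.1816]
tcp_rot: [[-0.002, 1.0, 0.001], [1.0, 0.002, -0.001], [-0.001, 0.001, -1.0]]
wrist_force: [-0.4, -0.1, -0.1]
opening: 0.996
finger_force: 0.0
```

```bash
python3 - <<'E'
from h import *
s=manip.sense();p=s['position'];print(s['time'],p,s['wrist_force'])
c=optics.get_calibration('wrist');w=optics.grab_frame('wrist');print(flats(w,(0,0,640,480),c,.016,amin=200))
def bush(near,z):
    u,v=proj(c,[*near,z]).astype(int);h=cv2.cvtColor(w,cv2.COLOR_RGB2HSV)[v-12:v+12,u-12:u+12,2];m=(h<95).astype(np.uint8)
    k=max(cv2.findContours(m,0,1)[0],key=cv2.contourArea);M=cv2.moments(k);return onz(c,M['m10']/M['m00']+u-12,M['m01']/M['m00']+v-12,z),cv2.contourArea(k)
print(bush([.451,-.334],.016),bush([.522,-.233],.024))
# plate edge around stone: foot/plate light ring
hs=cv2.cvtColor(w,cv2.COLOR_RGB2HSV);np.save('w6.npy',w)
cv2.imwrite('pics/w6.png',w[...,::-1])
moveto([.451,-.334,.02],0)
E
```

```text
45.575 [ 0.451356   -0.33472714  0.18157777] [-0.44573483 -0.05243701 -0.12532008]
[([0.3684, -0.4949], [0.0622, 0.0862], [235.9, 387.8]), ([0.5847, -0.4386], [0.0173, 0.0806], [463.3, 332.6]), ([0.3199, -0.4388], [0.0172, 0.0809], [181.0, 332.6]), ([0.451, -0.3333], [0.0339, 0.0349], [320.8, 224.9]), ([0.5191, -0.2343], [0.0861, 0.0864], [410.8, 96.4])]
(array([ 0.45088782, -0.33394894,  0.016     ]), 170.5) (array([ 0.52255939, -0.23363222,  0.024     ]), 253.0)
shift units [ 0.001  -0.0007  0.2018] turn units [0.014 0.012 0.023]
```

Call:
step_arm:
  rows: ".001 -.0006 .05 0 0 0;0 0 .05 0 0 0;0 0 .05 0 0 0;0 0 .03 0 0 0;0 0 .015 0 0 0;0 0 .006 0 0 0;0 0 0 0 0 0;0 0 0 0 0 0;0 0 0 0 0 0"
  grip: 60

```text
time: 46.75
position: [0.4506, -0.3354, 0.0212]
tcp_rot: [[0.0, 1.0, 0.002], [1.0, -0.0, -0.002], [-0.002, 0.002, -1.0]]
wrist_force: [0.6, -0.2, 0.2]
opening: 0.701
finger_force: 0.0
```

Call:
step_arm:
  rows: "0 0 0 0 0 0;0 0 0 0 0 0;0 0 0 0 0 0;0 0 0 0 0 0;0 0 0 0 0 0;0 0 0 0 0 0"
  grip: 20
  squeeze: 30

```text
time: 47.5
position: [0.4504, -0.3353, 0.021]
tcp_rot: [[0.0, 1.0, 0.001], [1.0, -0.0, -0.002], [-0.002, 0.001, -1.0]]
wrist_force: [-0.7, 0.3, 5.5]
opening: 0.403
finger_force: 29.8
```

Call:
step_arm:
  rows: "0 0 -.03 0 0 0;0 0 -.05 0 0 0;0 0 -.03 0 0 0;0 0 0 0 0 0;.042 .03 0 0 0 0;.042 .03 0 0 0 0;.0416 .03 0 0 0 0;0 0 0 0 0 0;0 0 0 0 0 0;0 0 0 0 0 0;0 0 0 0 0 0"

```text
time: 48.88
position: [0.5217, -0.2353, 0.1082]
tcp_rot: [[0.001, 1.0, 0.001], [1.0, -0.001, -0.001], [-0.001, 0.001, -1.0]]
wrist_force: [0.4, -0.2, -0.9]
opening: 0.407
finger_force: 30.1
```

```bash
python3 - <<'E'
from h import *
from scipy.optimize import least_squares
s=manip.sense();p=s['position'];c=optics.get_calibration('wrist');w=optics.grab_frame('wrist')
hsv=cv2.cvtColor(w,cv2.COLOR_RGB2HSV);u0,v0=proj(c,[p[0],p[1],p[2]]).astype(int)
m=(hsv[v0-20:v0+20,u0-20:u0+20,2]<95).astype(np.uint8);k=max(cv2.findContours(m,0,1)[0],key=cv2.contourArea);M=cv2.moments(k)
print('bush',onz(c,M['m10']/M['m00']+u0-20,M['m01']/M['m00']+v0-20,p[2]-.004),cv2.contourArea(k),p)
a=proj(c,[.522,-.233,.024]);print(a,u0,v0);np.save('w7.npy',w);cv2.imwrite('pics/w7.png',cv2.resize(w[160:460,150:490],(680,600))[...,::-1])
E
```

```text
bush [ 0.52208518 -0.23379353  0.10423559] 672.0 [ 0.52165215 -0.23527795  0.10823559]
[321.79158013 255.88034751] 320 330
```

View pics/w7.png

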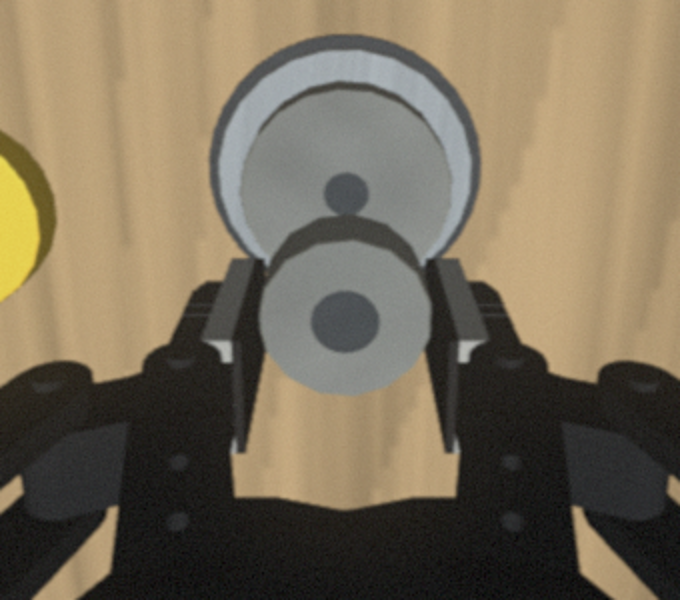

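The lower stone is well centred on the plate with its bush at (323,256). The small stone is held flat just above it, within 1 mm of aligned.

Call:
step_arm:
  rows: ".0005 .0007 .03 0 0 0;0 0 .025 0 0 0;0 0 .012 0 0 0;0 0 .006 0 0 0;0 0 0 0 0 0;0 0 0 0 0 0"

```text
time: 49.68
position: [0.5232, -0.2344, 0.0507]
tcp_rot: [[0.0, 1.0, 0.002], [1.0, -0.0, -0.002], [-0.002, 0.002, -1.0]]
wrist_force: [1.0, 0.1, -1.0]
opening: 0.407
finger_force: 30.1
```

Call:
step_arm:
  rows: "0 0 .002 0 0 0;0 0 .001 0 0 0;0 0 .001 0 0 0;0 0 0 0 0 0;0 0 0 0 0 0"

```text
time: 50.3
position: [0.5228, -0.2342, 0.0468]
tcp_rot: [[-0.0, 1.0, 0.001], [1.0, 0.0, -0.001], [-0.001, 0.001, -1.0]]
wrist_force: [0.5, -0.1, -0.7]
opening: 0.402
finger_force: 30.1
```

Call:
step_arm:
  rows: "-.0006 -.0007 .001 0 0 0;0 0 .001 0 0 0;0 0 0 0 0 0;0 0 0 0 0 0"

```text
time: 50.8
position: [0.5223, -0.2347, 0.0452]
tcp_rot: [[-0.0, 1.0, 0.001], [1.0, 0.0, -0.001], [-0.001, 0.001, -1.0]]
wrist_force: [0.2, 0.5, -0.2]
opening: 0.402
finger_force: 30.1
```

Call:
step_arm:
  rows: "0 0 .0006 0 0 0;0 0 0 0 0 0;0 0 0 0 0 0"

```text
time: 51.18
position: [0.5223, -0.2347, 0.045]
tcp_rot: [[-0.0, 1.0, 0.001], [1.0, 0.0, -0.001], [-0.001, 0.001, -1.0]]
wrist_force: [-1.1, -0.0, 2.7]
opening: 0.407
finger_force: 30.5
```

Contact; I release, rise and retreat.

Call:
step_arm:
  rows: "0 0 0 0 0 0;0 0 0 0 0 0;0 0 0 0 0 0;0 0 0 0 0 0;0 0 -.02 0 0 0;0 0 -.05 0 0 0;0 0 -.07 0 0 0;0 0 -.07 0 0 0;0 0 0 0 0 0;-.07 -.02 0 0 0 0;-.07 -.02 0 0 0 0;-.07 -.03 0 0 0 0;-.07 -.03 0 0 0 0;0 0 0 0 0 0;0 0 0 0 0 0"
  grip: 65

```text
time: 53.05
position: [0.4418, -0.458, 0.2124]
tcp_rot: [[0.001, 1.0, 0.0], [1.0, -0.001, 0.0], [0.0, 0.0, -1.0]]
wrist_force: [0.4, 0.3, 0.0]
opening: 0.765
finger_force: 0.0
```

```bash
python3 - <<'E'
from h import *
s=manip.sense();print(s['time'],s['position'],s['wrist_force'])
ct,cs=optics.get_calibration('top'),optics.get_calibration('side');t=optics.grab_frame('top');d=optics.grab_frame('side')
a=cv2.resize(t[210:310,170:500],(792,240),interpolation=2);b=cv2.resize(d[130:310,230:360],(260,360),interpolation=2);e=cv2.resize(d[340:480,240:400],(411,360),interpolation=2)
o=np.zeros((600,800,3),np.uint8);o[:240,:792]=a;o[240:,:260]=b;o[240:,270:681]=e;cv2.imwrite('pics/fin.png',o[...,::-1])
E
```

```text
53.05 [ 0.44175085 -0.457992    0.21240068] [0.42001756 0.32146453 0.02694539]
```

View pics/fin.png

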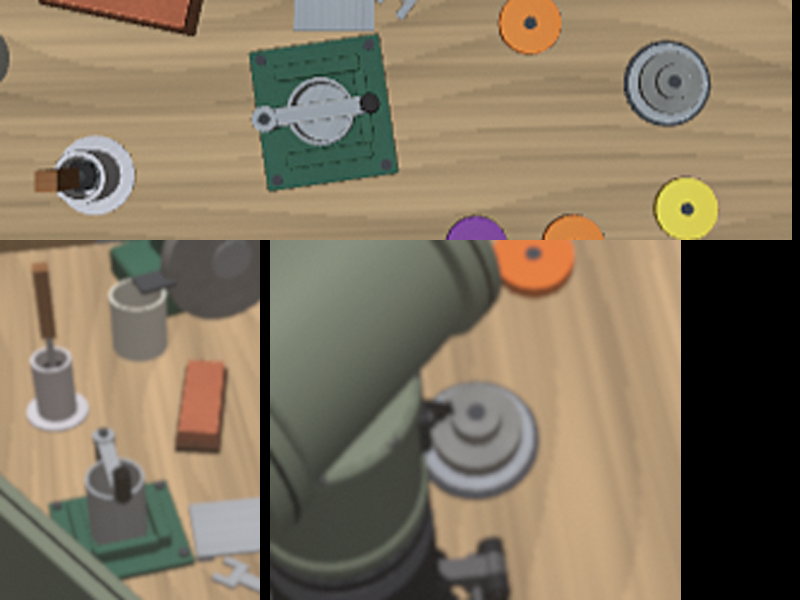

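The final view shows the stones stacked concentrically on the plate, the lever shut across the pot's mouth, and the brush upright in its stand.

```bash
python3 -c "
from rig import manip
print(manip.job_done())"
```

```text
the job is handed in; nothing more can be done
None
```

The job is handed in at about 53 s: lever opened to its stop, pot scrubbed with three full strokes to the floor after the first insertion (which also touched it), brush back upright in its stand, lever shut against its stop, and the two stones present (66 and 36 mm) stacked centred on the plate, largest at the bottom; no verdict came back.

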